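Tighten the centrifuge rotor's lock collar with the pin key

ROBOT

A 6-joint arm with a two-finger parallel gripper is mounted at the origin on the work surface. World frame = base frame: x ahead of the robot, y to its left, z up, the work surface at z = 0. Lengths are in mm, angles in rad, forces in N, time in s.
With the tool pointing down it reaches from about 300 to 875 mm from the base axis. Payload 4.2 kg.
Tool frame: the origin (TCP) lies on the centre line of the jaws, within the pads' length; the fingertips stand 14 mm ahead of it and the grasp point (between the pads) lies 5 mm behind it; z points along the fingers, y is the direction in which the jaws open and shut (so a half turn about z gives the same grasp; the last joint's range is limited). The gripper opens to 85 mm and grips with 20 to 120 N. Pads are 22 mm wide; open, the fingers measure 114 mm over their backs; the gripper's body (76 mm by 85 mm) begins 54 mm behind the grasp point. The pads swing forward as they close: fully open they stand 13 mm farther back than shut.
Start: joints at [-1.345, 0.32, 1.565, -0, 1.257, -0.02], TCP at [139.918, -557.733, 210.838] pointing down, gripper open.
Joint ranges: [-3.11, 3.11], [-0.84, 2.01], [0.21, 2.61], [-1.34, 4.49], [0.05, 2.63], [-2.56, 2.56]. Speed limits (rad/s): [2.57, 2.57, 3.14, 3.14, 3.14, 3.14].

INTERFACE

Orientations are given as a unit quaternion [w, x, y, z].
In Python, from cell import bot, optics gives the robot as it stands.
- The arm moves only by the tool arm_command, never from a script. Its argument "rows" is a list of rows, each an object with "jaw": the closure, from 0 (fully open) to 1 (shut); "offset": the shift along the tool's x, y, z in mm, a list of three; "twist": the turn, a rotation vector about the tool's x, y, z in rad, a list of three. In form: [{"jaw": jaw, "offset": [x, y, z], "twist": [ax, ay, az]}, ...]. A call has 1 to 5 rows; each row is the pose to reach, as a shift and turn from the pose commanded when the call began, along the tool's axes at that moment; what a row does not reach only later rows make up. A row lasts 1/12 s, in which the tool goes at most 41.7 mm and 7.16 degrees, less where a joint would pass 70% of its speed; a pose out of reach is approached as far as the arm can. A call with a gripper value outside its range is refused whole. The fingers move at their own pace and stop on an object; "squeeze" is the grip in N (left out, the last holds). Time passes only in rows, so rows that repeat a pose let the fingers close. It gives the time, the measured TCP pose, the force and the opening at its end, in the units of the state.
- bot.get_obs(): the state, without advancing time (a new reading comes with each control period).
- optics.get_image(name): name is "scene" or "top" or "wrist"; returns a dict with "color" (420x560x3 uint8, blue, green, red), "vfov" (degrees; the focal length in pixels is half the picture's height over the tangent of half this angle, whatever the lens; pixels are square), "cx", "cy" (the principal point, pixels), "R" (3x3) and "t" (3): a world point X has camera coordinates R X + t. Camera axes: x right, y down, z forward; pixel columns grow to the right and rows downward; lengths in mm; the calibration is good to about 2 mm. A picture is of the moment at which its call begins. There is no depth.
- bot.hand_in(): hands the job in, once; it reports no verdict.
The state is a dict: "time": time; "joint_positions": joint angles; "qvel": joint speeds; "joint_efforts": joint torques, N m; "tcp_pos": TCP position; "orientation": TCP orientation; "force": force on the tool from outside, world axes, zero at the start; "torque": the same for the moment, N m; "width": opening from 0.0 (shut) to 1.0 (fully open).
Only numpy, scipy, OpenCV 4.12 (cv2) and the standard library are available. Lean on these libraries where they do the work, as an engineer would, in place of code of your own. Each camera call takes 0.05 s, during which the arm holds its last target. There are 200 camera calls.

TASK

The rotor in the open centrifuge is still loose. Take the orange-handled two-prong key from its holder, feel for the two holes of the lock collar with a light touch until both prongs have dropped in fully, and turn the collar clockwise (seen from above) until its nut is up against its stop. Then lift the key out and stand it back upright in its holder, never forcing it and leaving the tube rack, bottle and marker where they are.

Things in the scene. Friction and masses are not known exactly. Their poses are not given: they have to be found in the camera images.
- pin_key: Two-prong pin key (face spanner), loose, 0.2 kg, 82 mm tall, alike both ways round. Origin: midway between the two prong tips (lowest points); z up towards the handle, x from prong to prong. Round prongs 7 mm in diameter, 14 mm long, at x = +36 and -36 mm, tips chamfered 0.5 mm. Above them a dark cross bar 96 x 24 x 10 mm (x, y, z; z 14 to 24), then a stem 14 mm in diameter.
- key_grip (a point): Middle of the key's orange T-handle, 66 mm above the key's origin on its z axis, axes as the key's: a flat block 76 mm long (x), 16 mm thick (y), 32 mm high (z 50 to 82 mm of the key). Grip it across its 16 mm thickness, firmly.
- prong_a (a point): Tip of the prong at x = +36 mm of the key.
- prong_b (a point): Tip of the prong at x = -36 mm of the key.
- key_holder: Fixed grey block 128 x 60 x 24 mm. Origin: centre of its underside; x along its length. A slot 88 mm long (x), 13 mm wide (y), 18 mm deep, open upward, takes both prongs; the key's cross bar rests on the block's top, so the stored key's origin is 10 mm above the bench and its x lies along the holder's x.
- centrifuge: Fixed white bench centrifuge without its cover, 250 x 270 mm, case top 70 mm up, round rim 242 mm in diameter up to 98 mm, blue rotor inside. Origin: centre of its underside, on the rotor's upright axis. The lock collar sits on the middle of the rotor.
- collar_top (a point): Rotor axis at the height of the unpressed collar's top face (135 mm up); axes as the centrifuge's. The collar: aluminium ring, outer diameter 96, inner 48 mm, two round holes 9.8 mm wide, 12 mm deep, 36 mm from the axis on opposite sides. It yields straight down on a spring washer, 1 mm per 4 N, at most 3 mm, then is hard.
- lock_nut (a joint): Angle of the brass nut inside the collar, growing clockwise from above; starts at 0 to 0.12, stop (tight) at 0.50; 0.25 N m to turn, stays as left. Nut's line = centrifuge x axis turned clockwise by it. The collar has free play on the nut: its line of holes stands 0 to 0.95 rad anticlockwise of the nut's line, not measured. Turned clockwise it takes up the play (0.15 N m), then carries the nut.
- tube_rack: Loose white foam rack 100 x 160 mm, 40 mm high, with capped blood tubes up to 104 mm; origin at the centre of its underside. Leave alone.
- reagent_bottle: Loose amber jar with blue cap, 60 mm in diameter, 110 mm tall; origin at the centre of its underside. Leave alone.
- marker: Loose black marker with a red cap, about 127 mm long along its x, 14 mm thick, lying on the bench. Leave alone.
Things that resemble listed ones, but are neither listed nor needed, are in the scene too. What is shaped like the pin_key but pink or red is not meant.

How it is judged:
By the outcome, as a careful person would: the job done as asked, in the order asked, and still so for the second after the job is handed in, with the robot touching nothing.
It also fails if it takes over 72 s, if anything falls off the work surface, if the arm or the gripper's body presses on something with over 40 N, if the wrist force passes 120 N, or if a joint passes its speed limit or range.

## Working session

There is one attempt and no reset: what is moved stays moved. The work goes in short steps, Python scripts to look and compute and a tool call to move; the robot and the scene stay as the last step left them, time stands still between calls to the robot, and variables do not carry over. Pictures are saved under pics/ and viewed, about 8 in all and at most 12, crops included, and the job is handed in when it is done.

Besides the shell and the picture viewer there is one more tool, called after ">>>" by a JSON object that holds its "api" and its "payload", one argument or row to a line. arm_command: Moves the arm, as the interface text tells. Its arguments: {"type":"object","properties":{"rows":{"type":"array","items":{"type":"object","properties":{"jaw":{"type":"number"},"offset":{"type":"array","items":{"type":"number"}},"twist":{"type":"array","items":{"type":"number"}}}}},"squeeze":{"type":"number"}},"required":["rows"]}

```bash
mkdir -p pics; ls; cat > h.py <<'E'
import numpy as np,cv2
from cell import bot,optics
from scipy.spatial.transform import Rotation as Ro
def grab(n,f):
    im=optics.get_image(n); cv2.imwrite(f'pics/{f}.png',im['color'])
    np.savez(f'pics/{f}.npz',**{k:im[k] for k in im}); return im
def load(f): return dict(np.load(f'pics/{f}.npz'))
def foc(im): return 210/np.tan(np.radians(float(im['vfov']))/2)
def ray(im,u,v,z):
    f=foc(im); d=im['R'].T@np.array([(u-im['cx'])/f,(v-im['cy'])/f,1]); o=-im['R'].T@im['t']
    return o+d*(z-o[2])/d[2]
def proj(im,X):
    c=im['R']@np.array(X,float)+im['t']; return np.array([im['cx'],im['cy']])+foc(im)*c[:2]/c[2]
E
python3 - <<'E'
from h import *
for n in('scene','top'):
    im=grab(n,n+'0'); print(n,im['vfov'],-im['R'].T@im['t'],im['R'].round(2).tolist(),im['cx'],im['cy'])
o=bot.get_obs();print(o)
E
```

```text
pics
scene 45.11065182584306 [930.84807253 679.19947737 931.38548145] [[-0.82, 0.57, -0.01], [0.42, 0.6, -0.68], [-0.38, -0.56, -0.73]] 277.612263359821 213.0948636096069
top 42.12258936382825 [ 249.32017731   18.89410199 1306.47520205] [[0.02, -1.0, 0.0], [-0.98, -0.02, -0.19], [0.19, -0.0, -0.98]] 278.81094316407604 205.245711540698
{'time': 0.1, 'joint_positions': array([-1.34499789e+00,  3.20245261e-01,  1.56553883e+00, -3.38730606e-05,
        1.25737905e+00, -2.00225338e-02]), 'qvel': array([ 0.00366472, -0.00122539, -0.00428972,  0.00123048,  0.00218036,
       -0.00117715]), 'joint_efforts': array([-9.81198423e-05, -4.16408730e+01, -2.34705359e+01, -1.02002622e-05,
        4.92215520e-03, -4.62912098e-06]), 'tcp_pos': array([ 139.80633108, -557.28869138,  210.06348219]), 'orientation': array([-7.79435928e-04,  9.92455063e-01,  1.22606408e-01, -9.66717517e-05]), 'force': array([-0.04040129, -0.16448851, -0.89049242]), 'torque': array([-0.04457792, -0.02188655, -0.05006777]), 'width': 1.0059243175810293}
```

```bash
sleep 1; python3 -c "
import cv2,numpy as np
a=cv2.imread('pics/scene0.png');b=cv2.imread('pics/top0.png')
cv2.imwrite('pics/t0.png',cv2.resize(b,(784,588),interpolation=3))"
```

```text
(no output)
```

View pics/scene0.png

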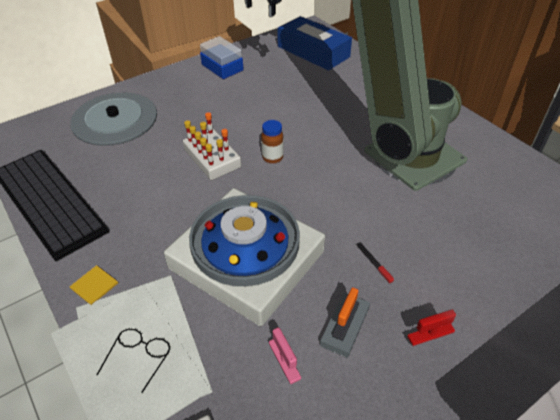

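View pics/t0.png

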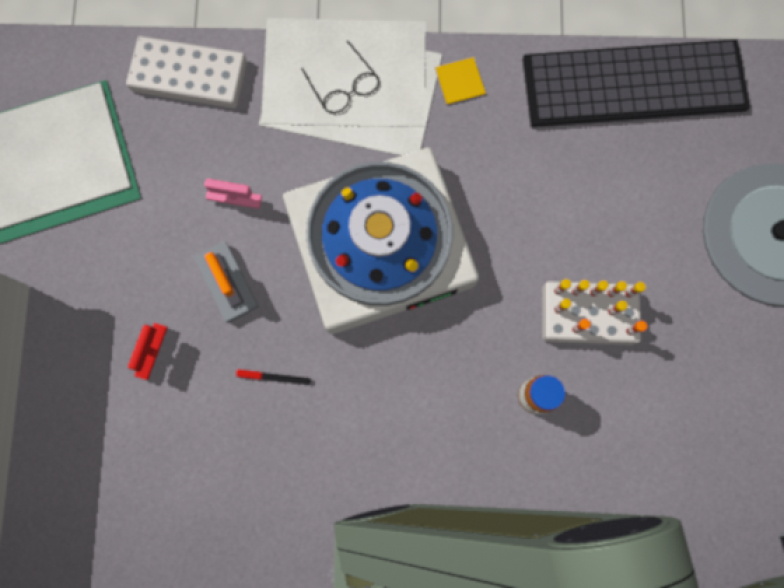

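Candidates in the scene view are the orange key in its grey holder (348,307), the pink one (285,352) and the red one (434,325). I choose the orange one, which is at (218,274) in the enlarged top view. The collar is at (243,222) in the scene view and (380,225) in the top view. Next is one close crop of both.

```bash
python3 -c "
import cv2,numpy as np
a=cv2.imread('pics/scene0.png');b=cv2.imread('pics/top0.png')
r=lambda i,x,y,w,h,s:cv2.resize(i[y:y+h,x:x+w],(w*s,h*s),interpolation=2)
A=r(b,135,165,65,75,4*1);
c=np.hstack([r(b,135,165,65,72,6),r(b,240,130,65,72,6)][:2])
d=np.hstack([r(a,310,280,65,72,6)])
cv2.imwrite('pics/c1.png',c[:, :780]);
e=np.hstack([r(a,310,280,65,80,6),r(a,205,190,65,80,6)]);cv2.imwrite('pics/c2.png',e)"
```

```text
(no output)
```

View pics/c1.png

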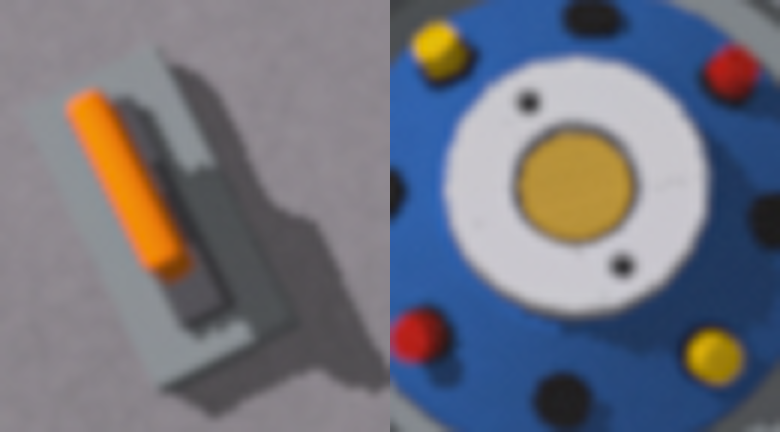

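View pics/c2.png

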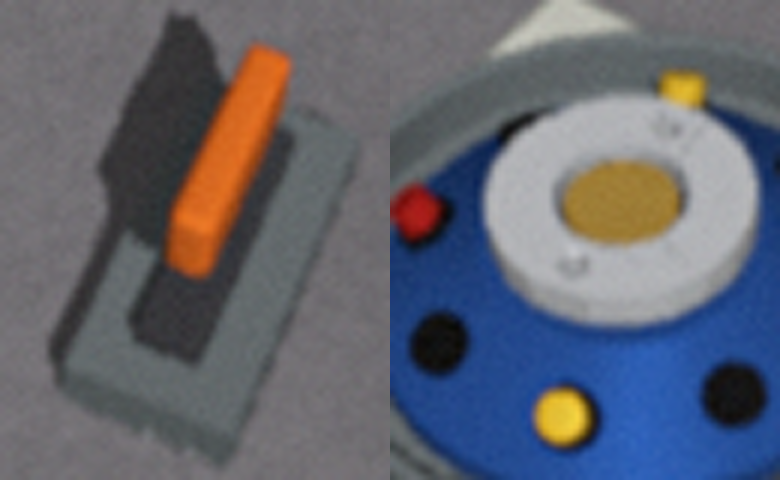

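```bash
python3 - <<'E'
from h import *
t=load('top0');s=load('scene0')
T=lambda x,y,ox=135,oy=165:(ox+(x+.5)/6-.5,oy+(y+.5)/6-.5)
def show(n,im,p,z): print(n,ray(im,*p,z).round(1))
show('key top',t,T(126,182),92);show('key sc',s,T(234,137,310,280),92)
for p in((84,97),(168,266)): show('end top',t,T(*p),92)
for p in((274,53),(193,221)): show('end sc',s,T(*p,310,280),92)
# holder top corners z=24
for p in((160,388),(295,325)): show('hold top',t,T(*p),24)
C=lambda x,y:T(x-390,y,240,130)
show('col top',t,C(577,187),135)
for p in((529,102),(622,265)): show('hole top',t,C(*p),135)
D=lambda x,y:T(x-390,y,205,190)
show('col sc',s,D(621,197),135)
for p in((668,128),(573,263)): show('hole sc',s,D(*p),135)
# centrifuge corners top view 784 scale, case top z=70
for p in((284,193),(428,149),(477,277),(329,328)): show('cas',t,(p[0]/1.4,p[1]/1.4),70)
o=bot.get_obs();print(o['time'],Ro.from_quat(np.roll(o['orientation'],-1)).as_matrix().round(3))
E
```

```text
key top [506.8 299.7  92. ]
key sc [512.9 306.3  92. ]
end top [539.6 317.8  92. ]
end top [474.7 281.8  92. ]
end sc [480.8 288.9  92. ]
end sc [543.8 322.7  92. ]
hold top [438.2 296.6  24. ]
hold top [464.6 244.6  24. ]
col top [580.8  38.7 135. ]
hole top [613.2  57.4 135. ]
hole top [551.3  21.4 135. ]
col sc [586.9  43.8 135. ]
hole sc [555.2  25.2 135. ]
hole sc [617.   60.2 135. ]
cas [651.9 201.8  70. ]
cas [735.8 -40.8  70. ]
cas [ 513.6 -124.4   70. ]
cas [423.3 117.5  70. ]
0.1 [[ 0.97   0.243 -0.   ]
 [ 0.243 -0.97   0.002]
 [-0.    -0.002 -1.   ]]
```

>>> {"api": "arm_command", "payload": {
  "rows": [
    {"jaw": 0,"offset": [22,-30,0],"twist": [0,0,0]},
    {"jaw": 0,"offset": [45,-60,0],"twist": [0,0,0]},
    {"jaw": 0,"offset": [68,-90,0],"twist": [0,0,0]},
    {"jaw": 0,"offset": [91,-120,0],"twist": [0,0,0]},
    {"jaw": 0,"offset": [113,-148,0],"twist": [0,0,0]}
  ]
}}

```text
time: 0.52
tcp_pos: [213.6, -384.5, 210.3]
orientation: [-0.001, 0.992, 0.122, -0.0]
force: [0.6, -0.5, 0.4]
width: 0.998
```

>>> {"api": "arm_command", "payload": {
  "rows": [
    {"jaw": 0,"offset": [22,-30,0],"twist": [0,0,0]},
    {"jaw": 0,"offset": [45,-60,0],"twist": [0,0,0]},
    {"jaw": 0,"offset": [68,-90,0],"twist": [0,0,0]},
    {"jaw": 0,"offset": [91,-120,0],"twist": [0,0,0]},
    {"jaw": 0,"offset": [113,-148,0],"twist": [0,0,0]}
  ]
}}

```text
time: 0.93
tcp_pos: [287.0, -213.6, 210.6]
orientation: [-0.0, 0.992, 0.122, 0.0]
force: [0.4, 0.2, -0.3]
width: 1.006
```

>>> {"api": "arm_command", "payload": {
  "rows": [
    {"jaw": 0,"offset": [22,-30,0],"twist": [0,0,0]},
    {"jaw": 0,"offset": [45,-60,0],"twist": [0,0,0]},
    {"jaw": 0,"offset": [68,-90,0],"twist": [0,0,0]},
    {"jaw": 0,"offset": [91,-120,0],"twist": [0,0,0]},
    {"jaw": 0,"offset": [113,-148,0],"twist": [0,0,0]}
  ]
}}

```text
time: 1.35
tcp_pos: [360.7, -42.5, 210.8]
orientation: [0.0, 0.992, 0.123, 0.0]
force: [0.5, -0.9, 0.0]
width: 1.003
```

>>> {"api": "arm_command", "payload": {
  "rows": [
    {"jaw": 0,"offset": [22,-30,0],"twist": [0,0,0]},
    {"jaw": 0,"offset": [45,-60,0],"twist": [0,0,0]},
    {"jaw": 0,"offset": [68,-90,0],"twist": [0,0,0]},
    {"jaw": 0,"offset": [91,-120,0],"twist": [0,0,0]},
    {"jaw": 0,"offset": [113,-148,0],"twist": [0,0,0]}
  ]
}}

```text
time: 1.77
tcp_pos: [434.4, 128.6, 210.6]
orientation: [0.0, 0.992, 0.123, -0.0]
force: [-0.2, -0.4, -0.2]
width: 0.997
```

>>> {"api": "arm_command", "payload": {
  "rows": [
    {"jaw": 0,"offset": [22,-30,0],"twist": [0,0,-0.06]},
    {"jaw": 0,"offset": [45,-60,0],"twist": [0,0,-0.12]},
    {"jaw": 0,"offset": [68,-90,0],"twist": [0,0,-0.18]},
    {"jaw": 0,"offset": [91,-120,0],"twist": [0,0,-0.254]},
    {"jaw": 0,"offset": [112,-146,0],"twist": [0,0,-0.254]}
  ]
}}

```text
time: 2.18
tcp_pos: [507.6, 297.6, 210.1]
orientation: [0.0, 0.969, 0.249, -0.0]
force: [-0.7, -0.3, -0.5]
width: 1.001
```

```bash
python3 - <<'E'
from h import *
im=grab('wrist','w1'); o=bot.get_obs();print(o['time'],o['tcp_pos'],o['joint_positions'].round(3),-im['R'].T@im['t'],im['vfov'])
t=o['tcp_pos']
cv2.imwrite('pics/w1b.png',cv2.resize(im['color'],(784,588),interpolation=2))
E
```

```text
2.2333 [510.40297699 302.91862794 209.53232167] [0.514 0.347 1.527 0.003 1.263 1.581] [567.76163728 331.35364315 372.49089531] 67.81605695654967
```

View pics/w1b.png

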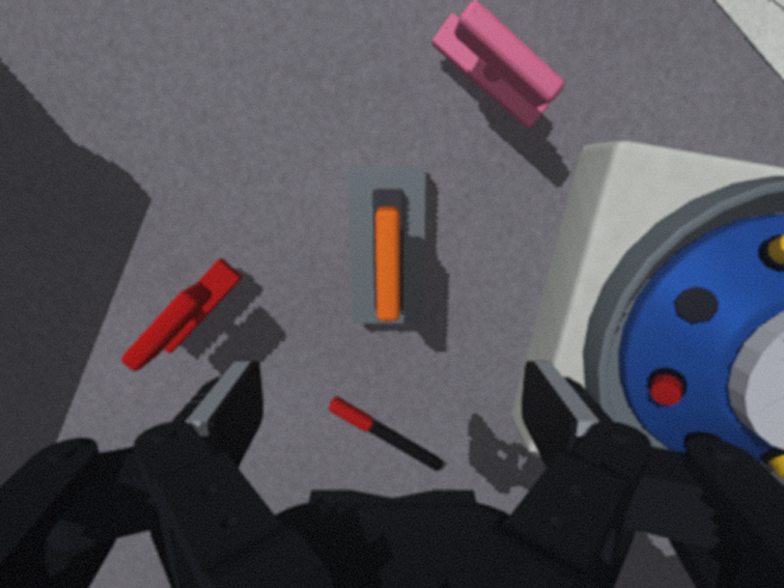

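```bash
python3 - <<'E'
from h import *
w=load('w1')
q=lambda x,y,z:ray(w,(x+.5)/1.4-.5,(y+.5)/1.4-.5,z).round(1)
print(w['R'].round(2).tolist())
for p in((375.5,208),(398.5,208),(376,319),(400,319),(387.5,263.5)): print('key',q(*p,92))
for p in((350,167),(426,169),(352,324)): print('holder',q(*p,24))
print('end lo', [ (proj(w,[510+38*c*np.cos(.5),303+38*c*np.sin(.5),z])*1.4).round() for c in(-1,1) for z in(92,60)])
E
```

```text
[[0.48, -0.88, -0.0], [-0.84, -0.46, 0.27], [-0.24, -0.13, -0.96]]
key [540.7 328.5  92. ]
key [547.7 315.8  92. ]
key [475.3 293.1  92. ]
key [483.2 278.9  92. ]
key [512.9 304.7  92. ]
holder [552.1 359.6  24. ]
holder [578.8 307.8  24. ]
holder [439.2 299.6  24. ]
end lo [array([388., 323.]), array([388., 308.]), array([387., 210.]), array([388., 205.])]
```

>>> {"api": "arm_command", "payload": {
  "rows": [
    {"jaw": 0,"offset": [1,0,35],"twist": [0,0,0]},
    {"jaw": 0,"offset": [1,0,70],"twist": [0,0,0]},
    {"jaw": 0.2,"offset": [1,0,105],"twist": [0,0,0]},
    {"jaw": 0.3,"offset": [1,0,130],"twist": [0,0,0]},
    {"jaw": 0.4,"offset": [1,0,138],"twist": [0,0,0]}
  ],
  "squeeze": 70
}}

```text
time: 2.65
tcp_pos: [505.2, 293.9, 68.1]
orientation: [0.001, 0.969, 0.247, -0.005]
force: [0.3, 0.5, -0.8]
width: 0.61
```

>>> {"api": "arm_command", "payload": {
  "rows": [
    {"jaw": 0.6,"offset": [0,0,0],"twist": [0,0,0]},
    {"jaw": 0.75,"offset": [0,0,0],"twist": [0,0,0]},
    {"jaw": 0.9,"offset": [0,0,0],"twist": [0,0,0]},
    {"jaw": 1,"offset": [0,0,0],"twist": [0,0,0]},
    {"jaw": 1,"offset": [0,0,0],"twist": [0,0,0]}
  ]
}}

```text
time: 3.07
tcp_pos: [509.2, 296.3, 74.5]
orientation: [-0.0, 0.969, 0.247, 0.002]
force: [0.4, -0.6, 0.2]
width: -0.001
```

>>> {"api": "arm_command", "payload": {
  "rows": [
    {"jaw": 1,"offset": [0,0,0],"twist": [0,0,0]},
    {"jaw": 1,"offset": [0,0,0],"twist": [0,0,0]},
    {"jaw": 1,"offset": [0,0,0],"twist": [0,0,0]}
  ]
}}

```text
time: 3.32
tcp_pos: [508.4, 295.9, 73.2]
orientation: [-0.0, 0.969, 0.247, 0.0]
force: [-0.8, -0.0, -0.7]
width: 0.002
```

```bash
python3 - <<'E'
from h import *
im=grab('wrist','w2'); o=bot.get_obs();print(o['time'],o['tcp_pos'],o['joint_positions'].round(3),o['force'],o['torque'],o['width'])
s=grab('scene','s2')
c=cv2.resize(s['color'][220:400,250:400],(500,600),interpolation=2)
cv2.imwrite('pics/v2.png',np.hstack([cv2.resize(im['color'][100:420,180:380],(300,480)),c[:480]]))
E
```

```text
3.3667 [508.30985496 295.80570434  73.00257282] [ 0.508  0.456  1.725 -0.     0.96   1.579] [ 0.70340177 -0.59679243 -0.29598873] [-0.00991782 -0.02962169 -0.00606532] 0.0007407085199862977
```

View pics/v2.png

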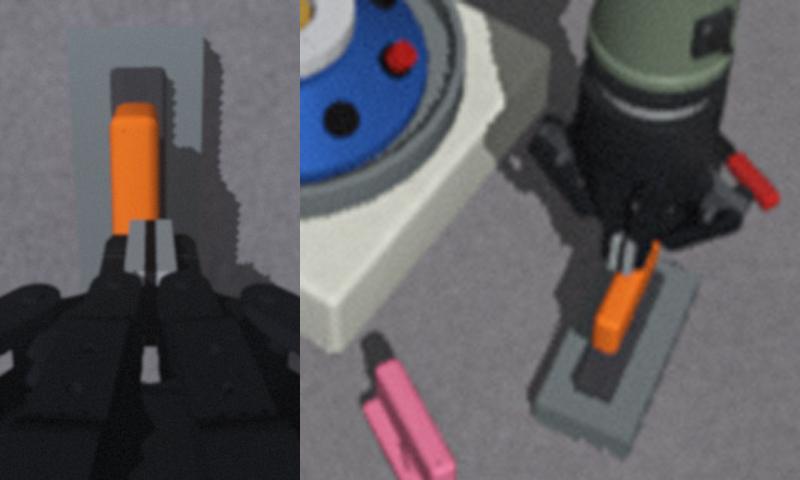

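```bash
python3 - <<'E'
from h import *
s=load('s2');w=load('w2');t=bot.get_obs()['tcp_pos']
S=lambda X:((proj(s,X)-[250,220])*10/3+[300,0]).round()
W=lambda X:((proj(w,X)-[180,100])*1.5).round()
print('tip',S(t-[0,0,14]),W(t-[0,0,14]))
a=.505
for c in((511,303),(516,305),(523,310)):
  for e in(-38,38):
    X=[c[0]+e*np.cos(a),c[1]+e*np.sin(a),92]; print(c,e,S(X),W(X))
q=lambda x,y,z:ray(w,180+x/1.5,100+y/1.5,z).round(1)
for p in((112,113),(157,113)): print(q(*p,92))
for p in((68,28),(204,36)): print(q(*p,24))
print(-w['R'].T@w['t'],t)
E
```

```text
tip [618. 289.] [151. 207.]
(511, 303) -38 [650. 221.] [138. 326.]
(511, 303) 38 [604. 320.] [135. 113.]
(516, 305) -38 [646. 227.] [140. 313.]
(516, 305) 38 [599. 327.] [137.  96.]
(523, 310) -38 [642. 238.] [137. 291.]
(523, 310) 38 [595. 340.] [133.  68.]
[540.9 327.7  92. ]
[547.6 315.4  92. ]
[551.9 360.8  24. ]
[577.2 307.2  24. ]
[568.45333292 329.30576714 235.61301514] [508.27810272 295.81628896  72.89646568]
```

```bash
python3 - <<'E'
from h import *
s=load('s2');w=load('w2');t=bot.get_obs()['tcp_pos']
S=lambda X:((proj(s,X)-[250,220])*10/3+[300,0]).round()
W=lambda X:((proj(w,X)-[180,100])*1.5).round()
for z in(59,72,85,95,105): print(z,S([*t[:2],z]),W([*t[:2],z]))
a=cv2.resize(w['color'][180:320,230:330],(400,560),interpolation=2)
b=cv2.resize(s['color'][270:350,325:385],(390,520),interpolation=2)
b=cv2.copyMakeBorder(b,0,40,0,0,0)
cv2.imwrite('pics/v3.png',np.hstack([a,b]))
E
```

```text
59 [618. 289.] [151. 207.]
72 [620. 277.] [152. 220.]
85 [622. 265.] [152. 234.]
95 [623. 256.] [152. 247.]
105 [625. 246.] [152. 261.]
```

View pics/v3.png

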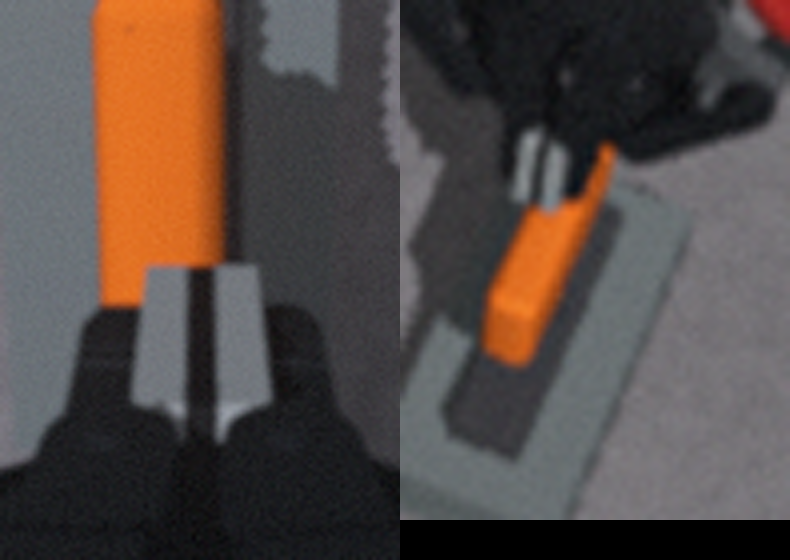

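```bash
python3 - <<'E'
from h import *
s=load('s2');w=load('w2')
def L(im,u,v):
    d=im['R'].T@np.array([(u-im['cx'])/foc(im),(v-im['cy'])/foc(im),1]);return -im['R'].T@im['t'],d/np.linalg.norm(d)
def tri(*ls):
    A=sum(np.eye(3)-np.outer(d,d) for o,d in ls);b=sum((np.eye(3)-np.outer(d,d))@o for o,d in ls);X=np.linalg.solve(A,b)
    return X.round(1),[np.linalg.norm((np.eye(3)-np.outer(d,d))@(X-o)).round(1) for o,d in ls]
print('tip',tri(L(w,280,246.2),L(s,346.5,301.8)))
# handle far-end top corners: wrist (v2 crop) vs scene (v3)
f=lambda x,y:(325+(x-400)/6.5,270+y/6.5)
print('corner +y',tri(L(w,180+157/1.5,100+116/1.5),L(s,*f(488,290))))
print('corner -y',tri(L(w,180+112/1.5,100+116/1.5),L(s,*f(535,308))))
o=bot.get_obs();print(o['tcp_pos'],o['joint_efforts'])
E
```

```text
tip (array([511.9, 299.1,  84. ]), [np.float64(0.6), np.float64(0.6)])
corner +y (array([546.2, 315.3,  90.8]), [np.float64(0.6), np.float64(0.6)])
corner -y (array([539.1, 327.7,  90.5]), [np.float64(0.9), np.float64(0.9)])
[508.27810272 295.81628896  72.89646568] [-2.06549914e-03 -4.52096665e+01 -1.97547609e+01 -3.65139822e-04
 -7.87450936e-04 -5.53506766e-05]
```

The fingers shut without touching the key, and it has not moved. They appear to be about 5 mm above the handle, and 5 mm off sideways because an overshoot was misread as the settled pose. I'll open, recentre and go lower in a careful step.

>>> {"api": "arm_command", "payload": {
  "rows": [
    {"jaw": 0.5,"offset": [0,0,-10],"twist": [0,0,0]},
    {"jaw": 0.4,"offset": [0,0,-10],"twist": [0,0,0]},
    {"jaw": 0.4,"offset": [6,-5,-10],"twist": [0,0,0]},
    {"jaw": 0.4,"offset": [6,-5,0],"twist": [0,0,0]},
    {"jaw": 0.4,"offset": [6,-5,10],"twist": [0,0,0]}
  ],
  "squeeze": 30
}}

```text
time: 3.83
tcp_pos: [511.6, 303.7, 62.4]
orientation: [-0.0, 0.969, 0.248, 0.001]
force: [-0.7, -0.2, -0.2]
width: 0.599
```

>>> {"api": "arm_command", "payload": {
  "rows": [
    {"jaw": 0.4,"offset": [0,0,5],"twist": [0,0,0]},
    {"jaw": 0.4,"offset": [0,0,10],"twist": [0,0,0]},
    {"jaw": 0.4,"offset": [0,0,10],"twist": [0,0,0]},
    {"jaw": 0.4,"offset": [0,0,10],"twist": [0,0,0]},
    {"jaw": 0.4,"offset": [0,0,10],"twist": [0,0,0]}
  ]
}}

```text
time: 4.25
tcp_pos: [511.3, 303.1, 52.8]
orientation: [0.0, 0.969, 0.247, 0.0]
force: [0.0, 0.1, -0.8]
width: 0.597
```

```bash
python3 - <<'E'
from h import *
w=grab('wrist','w4');s=grab('scene','s4');o=bot.get_obs();print(o['tcp_pos'],o['force'],o['width'])
a=cv2.resize(w['color'][140:360,190:370],(450,550),interpolation=2)
b=cv2.resize(s['color'][255:350,320:380],(347,550),interpolation=2)
cv2.imwrite('pics/v4.png',np.hstack([a,b]))
E
```

```text
[511.41556591 303.15044058  53.13289526] [ 0.22250208 -1.42600864  0.03550217] 0.6021172488806928
```

View pics/v4.png

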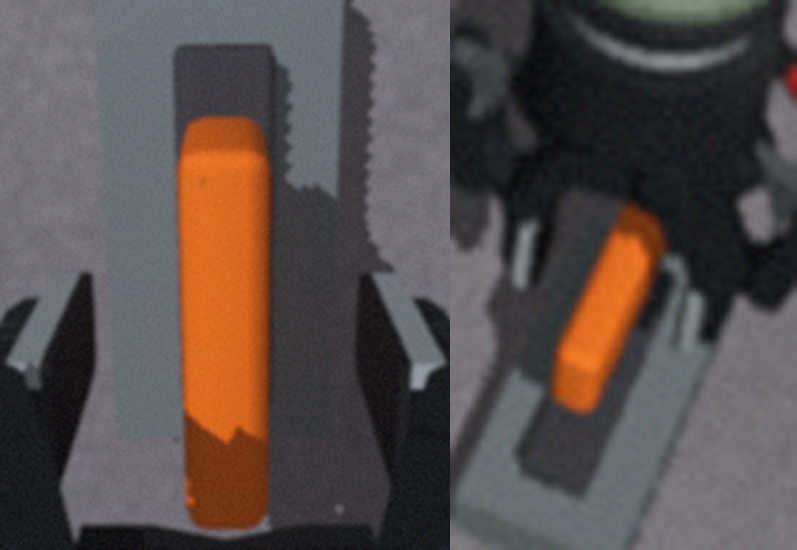

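```bash
cat >> h.py <<'E'
def L(im,u,v):
    d=im['R'].T@np.array([(u-im['cx'])/foc(im),(v-im['cy'])/foc(im),1]);return -im['R'].T@im['t'],d/np.linalg.norm(d)
def tri(*ls):
    A=sum(np.eye(3)-np.outer(d,d) for o,d in ls);b=sum((np.eye(3)-np.outer(d,d))@o for o,d in ls);X=np.linalg.solve(A,b)
    return X.round(1),[np.linalg.norm((np.eye(3)-np.outer(d,d))@(X-o)).round(1) for o,d in ls]
E
python3 - <<'E'
from h import *
w=load('w4');s=load('s4')
W=lambda x,y:L(w,190+x/2.5,140+y/2.5)
S=lambda x,y:L(s,320+(x-450)/5.783,255+y/5.789)
print('L',tri(W(85,275),S(690,348)));print('R',tri(W(365,275),S(522,290)))
t=np.array([511.4,303.15,53.1]);a=.5;x=np.array([np.cos(a),np.sin(a),0]);y=np.array([-np.sin(a),np.cos(a),0])
for sgn in(1,-1):
  for up in(0,-14,10,24):
    X=t+11*x+sgn*28*y+[0,0,up];p=proj(w,X);q=proj(s,X);print(sgn,up,((p-[190,140])*2.5).round(),((q-[320,255])*5.785+[450,0]).round())
E
```

```text
L (array([498.1, 330.8,  63.2]), [np.float64(1.1), np.float64(1.1)])
R (array([525. , 275.7,  54.6]), [np.float64(0.1), np.float64(0.1)])
1 0 [100. 221.] [668. 384.]
1 -14 [109. 201.] [663. 405.]
1 10 [ 93. 237.] [671. 369.]
1 24 [ 81. 264.] [675. 347.]
-1 0 [355. 221.] [515. 322.]
-1 -14 [346. 201.] [513. 344.]
-1 10 [363. 237.] [517. 306.]
-1 24 [375. 263.] [520. 284.]
```

>>> {"api": "arm_command", "payload": {
  "rows": [
    {"jaw": 0.4,"offset": [0,0,4],"twist": [0,0,0]},
    {"jaw": 0.5,"offset": [0,0,8],"twist": [0,0,0]},
    {"jaw": 0.6,"offset": [0,0,8],"twist": [0,0,0]},
    {"jaw": 0.7,"offset": [0,0,8],"twist": [0,0,0]},
    {"jaw": 1,"offset": [0,0,8],"twist": [0,0,0]}
  ],
  "squeeze": 30
}}

```text
time: 4.77
tcp_pos: [511.1, 303.0, 44.8]
orientation: [0.0, 0.969, 0.247, -0.0]
force: [-2.1, -2.1, 7.3]
width: 0.184
```

>>> {"api": "arm_command", "payload": {
  "rows": [
    {"jaw": 1,"offset": [0,0,0],"twist": [0,0,0]},
    {"jaw": 1,"offset": [0,0,0],"twist": [0,0,0]},
    {"jaw": 1,"offset": [0,0,0],"twist": [0,0,0]},
    {"jaw": 1,"offset": [0,0,0],"twist": [0,0,0]}
  ]
}}

```text
time: 5.1
tcp_pos: [511.2, 303.1, 44.8]
orientation: [0.0, 0.969, 0.247, 0.0]
force: [-0.1, 0.3, -0.8]
width: 0.181
```

```bash
python3 - <<'E'
from h import *
w=grab('wrist','w5');s=grab('scene','s5');o=bot.get_obs();print(o['tcp_pos'],o['force'],o['width'])
a=cv2.resize(w['color'][140:360,190:370],(450,550),interpolation=2)
b=cv2.resize(s['color'][255:350,320:380],(347,550),interpolation=2)
cv2.imwrite('pics/v5.png',np.hstack([a,b]))
E
```

```text
[511.1921793  303.08875536  44.78215779] [ 0.55995603  0.37885183 -0.59306327] 0.1824375548699186
```

>>> {"api": "arm_command", "payload": {
  "rows": [
    {"jaw": 1,"offset": [0,0,0],"twist": [0,0,0]},
    {"jaw": 1,"offset": [0,0,0],"twist": [0,0,0]},
    {"jaw": 1,"offset": [0,0,-5],"twist": [0,0,0]},
    {"jaw": 1,"offset": [0,0,-15],"twist": [0,0,0]},
    {"jaw": 1,"offset": [0,0,-30],"twist": [0,0,0]}
  ],
  "squeeze": 100
}}

```text
time: 5.62
tcp_pos: [510.0, 302.4, 74.2]
orientation: [0.001, 0.969, 0.247, -0.002]
force: [-0.4, 0.2, -3.3]
width: 0.166
```

>>> {"api": "arm_command", "payload": {
  "rows": [
    {"jaw": 1,"offset": [0,0,-30],"twist": [0,0,0]},
    {"jaw": 1,"offset": [0,0,-60],"twist": [0,0,0]},
    {"jaw": 1,"offset": [0,0,-90],"twist": [0,0,0]},
    {"jaw": 1,"offset": [0,0,-115],"twist": [0,0,0]},
    {"jaw": 1,"offset": [0,0,-130],"twist": [0,0,0]}
  ]
}}

```text
time: 6.03
tcp_pos: [511.9, 303.5, 209.0]
orientation: [-0.001, 0.969, 0.247, 0.002]
force: [-0.5, -0.4, -2.2]
width: 0.166
```

```bash
python3 - <<'E'
from h import *
w=grab('wrist','w6');o=bot.get_obs();print(o['tcp_pos'],o['orientation'],o['force'],o['width'],o['time'])
cv2.imwrite('pics/v6.png',cv2.resize(w['color'],(784,588),interpolation=2))
E
```

```text
[513.04617467 304.16918212 211.18806621] [-0.00121139  0.96892281  0.24731715  0.00462099] [0.57743274 1.41561904 0.66494364] 0.16912887027363233 6.0833
```

View pics/v6.png

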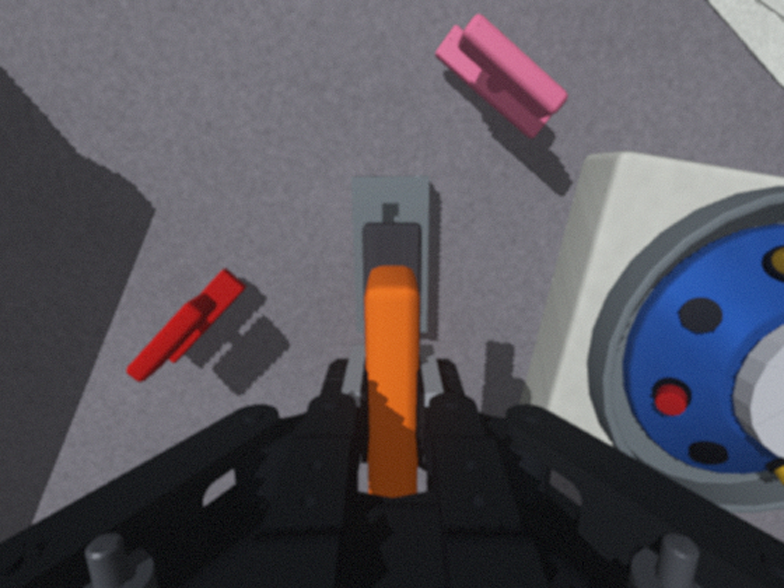

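>>> {"api": "arm_command", "payload": {
  "rows": [
    {"jaw": 1,"offset": [-12,24,-20],"twist": [0,0,0]},
    {"jaw": 1,"offset": [-29,58,-40],"twist": [0,0,0]},
    {"jaw": 1,"offset": [-47,92,-40],"twist": [0,0,0]},
    {"jaw": 1,"offset": [-64,126,-40],"twist": [0,0,0]},
    {"jaw": 1,"offset": [-81,160,-40],"twist": [0,0,0]}
  ]
}}

```text
time: 6.5
tcp_pos: [515.9, 122.2, 244.8]
orientation: [0.0, 0.969, 0.248, -0.0]
force: [1.0, -0.0, -2.6]
width: 0.168
```

>>> {"api": "arm_command", "payload": {
  "rows": [
    {"jaw": 1,"offset": [-17,34,0],"twist": [0,0,0]},
    {"jaw": 1,"offset": [-34,66,0],"twist": [0,0,0]},
    {"jaw": 1,"offset": [-48,92,0],"twist": [0,0,0]},
    {"jaw": 1,"offset": [-55,107,0],"twist": [0,0,0]},
    {"jaw": 1,"offset": [-55,107,0],"twist": [0,0,0]}
  ]
}}

```text
time: 6.92
tcp_pos: [519.1, 0.2, 244.3]
orientation: [0.001, 0.969, 0.245, -0.001]
force: [-0.6, -1.7, -2.9]
width: 0.163
```

>>> {"api": "arm_command", "payload": {
  "rows": [
    {"jaw": 1,"offset": [0,0,0],"twist": [0,0,0]},
    {"jaw": 1,"offset": [0,0,0],"twist": [0,0,0]},
    {"jaw": 1,"offset": [0,0,0],"twist": [0,0,0]}
  ]
}}

```text
time: 7.17
tcp_pos: [519.5, 4.6, 244.6]
orientation: [-0.0, 0.969, 0.248, -0.0]
force: [0.5, 0.0, -2.3]
width: 0.168
```

```bash
python3 - <<'E'
from h import *
w=grab('wrist','w7');o=bot.get_obs();print(o['tcp_pos'],o['orientation'],o['force'],o['torque'],o['width'],o['time'])
cv2.imwrite('pics/v7.png',cv2.resize(w['color'],(784,588),interpolation=2))
E
```

```text
[519.60147066   4.6840936  244.66440481] [-1.70668461e-04  9.68743027e-01  2.48066332e-01 -1.17720297e-04] [ 0.24009809  1.26467385 -2.96190733] [-0.0022357  -0.0156716   0.00869356] 0.16333798726387383 7.2167
```

View pics/v7.png

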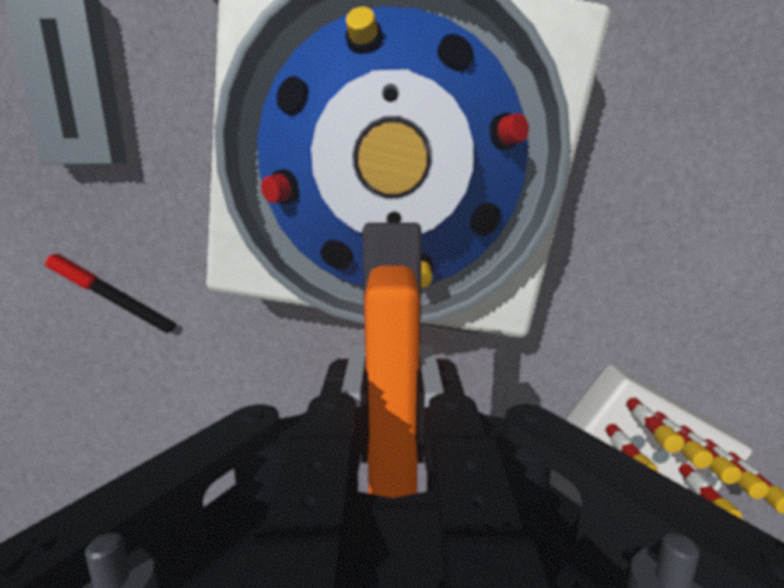

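```bash
python3 - <<'E'
from h import *
w=load('w7')
q=lambda x,y,z=135:ray(w,(x+.5)/1.4-.5,(y+.5)/1.4-.5,z)[:2]
h1,h2=q(391,93),q(394,218)
print(h1,h2,np.hypot(*(h1-h2)),np.arctan2(*(h1-h2)[::-1]),(h1+h2)/2)
# collar outer circle fit by threshold
hsv=cv2.cvtColor(w['color'],cv2.COLOR_BGR2HSV)
m=((hsv[...,2]>190)&(hsv[...,1]<40)).astype(np.uint8)
n,lab,st,cen=cv2.connectedComponentsWithStats(m);k=lab[80,280] or lab[70,280]
P=[]
for x in range(60,400,5): pass
ys,xs=np.where(lab==lab[112,240]); print(st[lab[112,240]])
cs,_=cv2.findContours((lab==lab[112,240]).astype(np.uint8),0,1);c=cs[0][:,0].astype(float);c=c[c[:,1]<152]
p=np.array([ray(w,u,v,135)[:2] for u,v in c])
A=np.c_[2*p,np.ones(len(p))];s=np.linalg.lstsq(A,(p**2).sum(1),rcond=None)[0];print('circ',s[:2],np.sqrt(s[2]+s[:2]@s[:2]))
# hole blobs
g=cv2.cvtColor(w['color'],cv2.COLOR_BGR2GRAY).astype(float)
for x,y in((391,93),(394,217)):
    x0,y0=int(x/1.4),int(y/1.4);r=g[y0-6:y0+7,x0-6:x0+7] if y<200 else g[y0-6:y0+4,x0-6:x0+7]
    wt=np.clip(150-r,0,None);yy,xx=np.mgrid[y0-6:y0-6+r.shape[0],x0-6:x0+7];u,v=(wt*xx).sum()/wt.sum(),(wt*yy).sum()/wt.sum();print(u*1.4,v*1.4,ray(w,u,v,135))
C=[q(608,12,70),q(527,335,70),q(207,288,70)];print(C,np.arctan2(*(C[1]-C[2])[::-1]),np.arctan2(*(C[0]-C[1])[::-1]))
print(load('w7')['t'])
# key pose in hand: cross bar top far edge and handle
k=lambda x,y,z:ray(w,(x+.5)/1.4-.5,(y+.5)/1.4-.5,z).round(1)
z0=244.7-34.8
print('bar',k(364,225,z0+24),k(420,225,z0+24),'handle',k(367,290,z0+82),k(418,290,z0+82))
E
```

```text
[615.1161019   58.39755765] [553.6388887   22.75593254] 71.06175612023988 0.5253992693373823 [584.3774953  40.5767451]
[ 223   50  114  115 7141]
circ [585.71463792  41.77974009] 46.06118632620771
389.8398764717236 92.89125651418645 [614.81028612  58.85712003 135.        ]
393.36319339298 217.19116311080523 [553.83653078  23.1714413  135.        ]
[array([738.44694027, -41.61809726]), array([ 516.04969731, -123.06954266]), array([427.00974893, 123.59971605])] -1.224383211556131 0.3510713328289723
[-244.10707776  395.74175278  535.68189548]
bar [555.   37.4 233.9] [565.6  18.  233.9] handle [548.   28.7 291.9] [554.7  16.5 291.9]
```

>>> {"api": "arm_command", "payload": {
  "rows": [
    {"jaw": 1,"offset": [25,0,0],"twist": [0,0,-0.012]},
    {"jaw": 1,"offset": [55,0,15],"twist": [0,0,-0.024]},
    {"jaw": 1,"offset": [75.3,0,40],"twist": [0,0,-0.024]},
    {"jaw": 1,"offset": [75.3,0,60],"twist": [0,0,-0.024]},
    {"jaw": 1,"offset": [75.3,0,67],"twist": [0,0,-0.024]}
  ]
}}

```text
time: 7.63
tcp_pos: [584.5, 41.2, 173.9]
orientation: [-0.001, 0.966, 0.26, -0.003]
force: [-0.4, 0.4, -2.8]
width: 0.166
```

>>> {"api": "arm_command", "payload": {
  "rows": [
    {"jaw": 1,"offset": [0,0,0],"twist": [0,0,0]},
    {"jaw": 1,"offset": [0,0,0],"twist": [0,0,0]},
    {"jaw": 1,"offset": [0,0,0],"twist": [0,0,0]},
    {"jaw": 1,"offset": [0,0,0],"twist": [0,0,0]}
  ]
}}

```text
time: 7.97
tcp_pos: [586.4, 39.6, 179.6]
orientation: [0.0, 0.966, 0.259, 0.002]
force: [-0.2, -0.6, -2.8]
width: 0.167
```

```bash
python3 - <<'E'
from h import *
o=bot.get_obs();print(o['tcp_pos'],o['orientation'],2*np.arctan2(o['orientation'][2],o['orientation'][1]),o['force'],o['torque'],o['time'])
w=grab('wrist','w8');s=grab('scene','s8')
cv2.imwrite('pics/v8.png',np.hstack([cv2.resize(w['color'][100:320,190:370],(450,550),interpolation=2),cv2.resize(s['color'][165:265,215:278],(347,550),interpolation=2)]))
E
```

```text
[586.42612163  39.55994619 179.64030453] [3.88093564e-04 9.65926670e-01 2.58810763e-01 1.58298282e-03] 0.5235823391149316 [-0.22932736 -0.60363833 -2.80997851] [-0.03546224  0.04575346  0.02689346] 7.9667
```

View pics/v8.png

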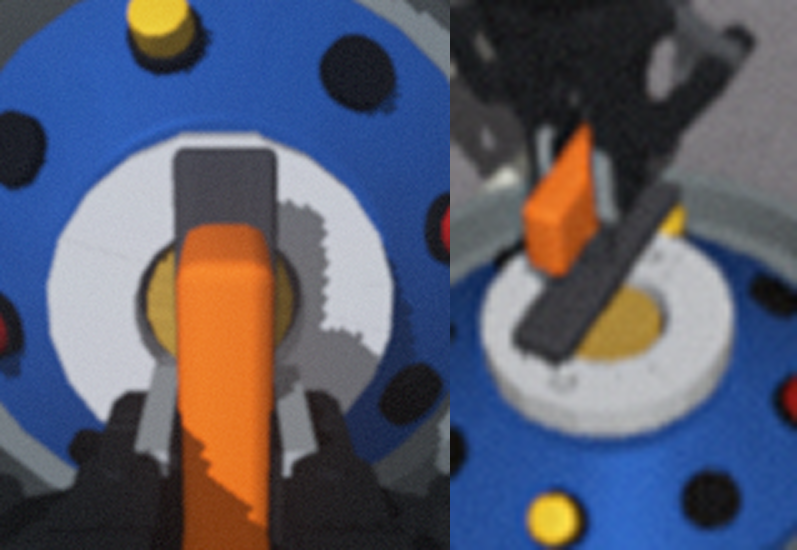

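>>> {"api": "arm_command", "payload": {
  "rows": [
    {"jaw": 1,"offset": [0,0,1],"twist": [0,0,0]},
    {"jaw": 1,"offset": [0,0,2],"twist": [0,0,0]},
    {"jaw": 1,"offset": [0,0,3],"twist": [0,0,0]},
    {"jaw": 1,"offset": [0,0,3],"twist": [0,0,0]},
    {"jaw": 1,"offset": [0,0,3],"twist": [0,0,0]}
  ]
}}

```text
time: 8.48
tcp_pos: [585.7, 39.6, 174.6]
orientation: [0.0, 0.966, 0.259, -0.0]
force: [1.0, 0.3, -2.2]
width: 0.169
```

```bash
cat > o.py <<'E'
from h import *
o=bot.get_obs();print('t',round(o['time'],2),o['tcp_pos'].round(1),'ang',(2*np.arctan2(o['orientation'][2],o['orientation'][1])).round(3),o['orientation'].round(4),'F',o['force'].round(1),'T',o['torque'].round(2),'w',round(o['width'],3))
E
python3 o.py
```

```text
t 8.48 [585.7  39.6 174.6] ang 0.524 [ 0.000e+00  9.659e-01  2.589e-01 -2.000e-04] F [ 1.   0.3 -2.2] T [-0.01 -0.02  0.  ] w 0.169
```

>>> {"api": "arm_command", "payload": {
  "rows": [
    {"jaw": 1,"offset": [0.5,-1.2,1],"twist": [0,0,0]},
    {"jaw": 1,"offset": [0.5,-1.2,2],"twist": [0,0,0]},
    {"jaw": 1,"offset": [0.5,-1.2,3],"twist": [0,0,0]},
    {"jaw": 1,"offset": [0.5,-1.2,4],"twist": [0,0,0]},
    {"jaw": 1,"offset": [0.5,-1.2,4],"twist": [0,0,0]}
  ]
}}

```text
time: 8.9
tcp_pos: [585.5, 40.9, 170.5]
orientation: [-0.0, 0.966, 0.259, -0.0]
force: [-0.7, 0.3, -2.9]
width: 0.167
```

```bash
python3 o.py
```

```text
t 8.9 [585.5  40.9 170.5] ang 0.524 [-0.000e+00  9.659e-01  2.589e-01 -3.000e-04] F [-0.7  0.3 -2.9] T [-0.06 -0.01  0.01] w 0.167
```

>>> {"api": "arm_command", "payload": {
  "rows": [
    {"jaw": 1,"offset": [0,0,0.5],"twist": [0,0,0]},
    {"jaw": 1,"offset": [0,0,1],"twist": [0,0,0]},
    {"jaw": 1,"offset": [0,0,1.5],"twist": [0,0,0]},
    {"jaw": 1,"offset": [0,0,1.5],"twist": [0,0,0]}
  ]
}}

```text
time: 9.23
tcp_pos: [585.6, 40.9, 169.2]
orientation: [0.0, 0.966, 0.259, -0.0]
force: [0.2, 0.0, -2.2]
width: 0.169
```

```bash
python3 o.py
```

```text
t 9.23 [585.6  40.9 169.2] ang 0.524 [ 0.000e+00  9.659e-01  2.589e-01 -1.000e-04] F [ 0.2  0.  -2.2] T [ 0.03 -0.01  0.01] w 0.169
```

>>> {"api": "arm_command", "payload": {
  "rows": [
    {"jaw": 1,"offset": [0,0,0.5],"twist": [0,0,0]},
    {"jaw": 1,"offset": [0,0,1],"twist": [0,0,0]},
    {"jaw": 1,"offset": [0,0,1.5],"twist": [0,0,0]},
    {"jaw": 1,"offset": [0,0,1.5],"twist": [0,0,0]}
  ]
}}

```text
time: 9.57
tcp_pos: [585.6, 40.9, 167.7]
orientation: [0.0, 0.966, 0.259, -0.0]
force: [-0.1, 0.8, -2.1]
width: 0.166
```

>>> {"api": "arm_command", "payload": {
  "rows": [
    {"jaw": 1,"offset": [0,0,0.3],"twist": [0,0,0]},
    {"jaw": 1,"offset": [0,0,0.7],"twist": [0,0,0]},
    {"jaw": 1,"offset": [0,0,1],"twist": [0,0,0]},
    {"jaw": 1,"offset": [0,0,1],"twist": [0,0,0]}
  ]
}}

```text
time: 9.9
tcp_pos: [585.6, 40.9, 166.7]
orientation: [0.0, 0.966, 0.259, -0.0]
force: [-0.0, -1.0, -2.4]
width: 0.168
```

```bash
python3 o.py
```

```text
t 9.9 [585.6  40.9 166.7] ang 0.524 [ 0.000e+00  9.659e-01  2.589e-01 -1.000e-04] F [-0.  -1.  -2.4] T [-0.01  0.02  0.  ] w 0.168
```

>>> {"api": "arm_command", "payload": {
  "rows": [
    {"jaw": 1,"offset": [0,0,0.7],"twist": [0,0,0]},
    {"jaw": 1,"offset": [0,0,1.4],"twist": [0,0,0]},
    {"jaw": 1,"offset": [0,0,2],"twist": [0,0,0]},
    {"jaw": 1,"offset": [0,0,2],"twist": [0,0,0]}
  ]
}}

```text
time: 10.23
tcp_pos: [585.5, 40.9, 164.6]
orientation: [0.0, 0.966, 0.259, -0.0]
force: [-0.8, -0.2, -2.2]
width: 0.166
```

>>> {"api": "arm_command", "payload": {
  "rows": [
    {"jaw": 1,"offset": [0,0,0.7],"twist": [0,0,0]},
    {"jaw": 1,"offset": [0,0,1.4],"twist": [0,0,0]},
    {"jaw": 1,"offset": [0,0,2],"twist": [0,0,0]},
    {"jaw": 1,"offset": [0,0,2],"twist": [0,0,0]}
  ]
}}

```text
time: 10.57
tcp_pos: [585.6, 40.9, 162.6]
orientation: [0.0, 0.966, 0.259, -0.0]
force: [-0.3, -0.7, -2.0]
width: 0.167
```

```bash
python3 o.py
```

```text
t 10.57 [585.6  40.9 162.6] ang 0.524 [ 0.000e+00  9.659e-01  2.589e-01 -2.000e-04] F [-0.3 -0.7 -2. ] T [ 0.01  0.03 -0.02] w 0.167
```

>>> {"api": "arm_command", "payload": {
  "rows": [
    {"jaw": 1,"offset": [0,0,0.7],"twist": [0,0,0]},
    {"jaw": 1,"offset": [0,0,1.4],"twist": [0,0,0]},
    {"jaw": 1,"offset": [0,0,2],"twist": [0,0,0]},
    {"jaw": 1,"offset": [0,0,2.5],"twist": [0,0,0]},
    {"jaw": 1,"offset": [0,0,2.5],"twist": [0,0,0]}
  ]
}}

```text
time: 10.98
tcp_pos: [585.6, 40.9, 160.1]
orientation: [0.0, 0.966, 0.259, -0.0]
force: [0.2, 0.0, -2.4]
width: 0.166
```

>>> {"api": "arm_command", "payload": {
  "rows": [
    {"jaw": 1,"offset": [0,0,0.5],"twist": [0,0,0]},
    {"jaw": 1,"offset": [0,0,1],"twist": [0,0,0]},
    {"jaw": 1,"offset": [0,0,1],"twist": [0,0,0]},
    {"jaw": 1,"offset": [0,0,1],"twist": [0,0,0]}
  ]
}}

```text
time: 11.32
tcp_pos: [585.6, 40.9, 159.2]
orientation: [0.0, 0.966, 0.259, -0.0]
force: [0.1, 0.4, -3.2]
width: 0.165
```

>>> {"api": "arm_command", "payload": {
  "rows": [
    {"jaw": 1,"offset": [0,0,0.5],"twist": [0,0,0]},
    {"jaw": 1,"offset": [0,0,1],"twist": [0,0,0]},
    {"jaw": 1,"offset": [0,0,1],"twist": [0,0,0]},
    {"jaw": 1,"offset": [0,0,1],"twist": [0,0,0]}
  ]
}}

```text
time: 11.65
tcp_pos: [585.6, 40.9, 158.3]
orientation: [0.0, 0.966, 0.259, -0.0]
force: [-0.5, 0.6, -2.2]
width: 0.165
```

```bash
python3 o.py
```

```text
t 11.65 [585.6  40.9 158.3] ang 0.524 [ 0.      0.9659  0.2589 -0.    ] F [-0.5  0.6 -2.2] T [-0.04  0.01  0.01] w 0.165
```

>>> {"api": "arm_command", "payload": {
  "rows": [
    {"jaw": 1,"offset": [0,0,0.5],"twist": [0,0,0]},
    {"jaw": 1,"offset": [0,0,1],"twist": [0,0,0]},
    {"jaw": 1,"offset": [0,0,1],"twist": [0,0,0]},
    {"jaw": 1,"offset": [0,0,1],"twist": [0,0,0]}
  ]
}}

```text
time: 11.98
tcp_pos: [585.8, 40.9, 157.5]
orientation: [0.0, 0.966, 0.259, 0.0]
force: [-0.2, -0.7, -0.4]
width: 0.166
```

```bash
python3 o.py
```

```text
t 11.98 [585.8  40.9 157.5] ang 0.524 [1.000e-04 9.659e-01 2.589e-01 2.000e-04] F [-0.2 -0.7 -0.4] T [0.02 0.03 0.01] w 0.166
```

>>> {"api": "arm_command", "payload": {
  "rows": [
    {"jaw": 1,"offset": [0,0,0],"twist": [0,0,0.04]},
    {"jaw": 1,"offset": [0,0,0],"twist": [0,0,0.08]},
    {"jaw": 1,"offset": [0,0,0],"twist": [0,0,0.12]},
    {"jaw": 1,"offset": [0,0,0],"twist": [0,0,0.15]},
    {"jaw": 1,"offset": [0,0,0],"twist": [0,0,0.15]}
  ]
}}

```text
time: 12.4
tcp_pos: [585.8, 40.8, 157.5]
orientation: [0.0, 0.983, 0.186, 0.0]
force: [-0.1, 0.2, -1.2]
width: 0.166
```

```bash
python3 o.py
```

```text
t 12.4 [585.8  40.8 157.5] ang 0.374 [2.000e-04 9.826e-01 1.857e-01 3.000e-04] F [-0.1  0.2 -1.2] T [-0.08 -0.01  0.02] w 0.166
```

>>> {"api": "arm_command", "payload": {
  "rows": [
    {"jaw": 1,"offset": [0,0,0],"twist": [0,0,0.04]},
    {"jaw": 1,"offset": [0,0,0],"twist": [0,0,0.08]},
    {"jaw": 1,"offset": [0,0,0],"twist": [0,0,0.12]},
    {"jaw": 1,"offset": [0,0,0],"twist": [0,0,0.15]},
    {"jaw": 1,"offset": [0,0,0],"twist": [0,0,0.15]}
  ]
}}

```text
time: 12.82
tcp_pos: [585.9, 40.7, 157.5]
orientation: [0.0, 0.994, 0.112, 0.0]
force: [0.9, -0.8, -1.0]
width: 0.169
```

```bash
python3 o.py
```

```text
t 12.82 [585.9  40.7 157.5] ang 0.224 [3.000e-04 9.937e-01 1.119e-01 3.000e-04] F [ 0.9 -0.8 -1. ] T [-0.22 -0.06  0.05] w 0.169
```

>>> {"api": "arm_command", "payload": {
  "rows": [
    {"jaw": 1,"offset": [0,0,0],"twist": [0,0,0.04]},
    {"jaw": 1,"offset": [0,0,0],"twist": [0,0,0.08]},
    {"jaw": 1,"offset": [0,0,0],"twist": [0,0,0.12]},
    {"jaw": 1,"offset": [0,0,0],"twist": [0,0,0.15]}
  ]
}}

```text
time: 13.15
tcp_pos: [585.9, 40.6, 157.5]
orientation: [0.0, 0.999, 0.037, 0.0]
force: [0.2, -1.5, -0.3]
width: 0.166
```

```bash
python3 o.py
```

```text
t 13.15 [585.9  40.6 157.5] ang 0.074 [5.000e-04 9.993e-01 3.710e-02 3.000e-04] F [ 0.2 -1.5 -0.3] T [-0.26 -0.05  0.28] w 0.166
```

>>> {"api": "arm_command", "payload": {
  "rows": [
    {"jaw": 1,"offset": [0,0,0],"twist": [0,0,0.04]},
    {"jaw": 1,"offset": [0,0,0],"twist": [0,0,0.08]},
    {"jaw": 1,"offset": [0,0,0],"twist": [0,0,0.12]}
  ]
}}

```text
time: 13.4
tcp_pos: [585.9, 40.4, 157.5]
orientation: [0.001, 1.0, -0.023, 0.0]
force: [0.3, -1.2, -0.2]
width: 0.168
```

```bash
python3 o.py
```

```text
t 13.4 [585.9  40.4 157.5] ang -0.046 [ 6.000e-04  9.997e-01 -2.290e-02  3.000e-04] F [ 0.3 -1.2 -0.2] T [-0.32 -0.02  0.31] w 0.168
```

>>> {"api": "arm_command", "payload": {
  "rows": [
    {"jaw": 1,"offset": [0,0,0],"twist": [0,0,0.03]},
    {"jaw": 1,"offset": [0,0,0],"twist": [0,0,0.06]},
    {"jaw": 1,"offset": [0,0,0],"twist": [0,0,0.06]}
  ]
}}

```text
time: 13.65
tcp_pos: [585.9, 40.4, 157.5]
orientation: [0.001, 0.999, -0.053, 0.0]
force: [-0.4, -1.4, -0.2]
width: 0.169
```

```bash
python3 o.py
```

```text
t 13.65 [585.9  40.4 157.5] ang -0.105 [ 6.000e-04  9.986e-01 -5.250e-02  4.000e-04] F [-0.4 -1.4 -0.2] T [-0.43 -0.01  0.06] w 0.169
```

>>> {"api": "arm_command", "payload": {
  "rows": [
    {"jaw": 1,"offset": [0,0,0],"twist": [0,0,0.02]},
    {"jaw": 1,"offset": [0,0,0],"twist": [0,0,0.03]},
    {"jaw": 1,"offset": [0,0,0],"twist": [0,0,0.03]}
  ]
}}

```text
time: 13.9
tcp_pos: [585.9, 40.4, 157.4]
orientation: [0.001, 0.998, -0.068, 0.0]
force: [1.3, -3.9, -0.8]
width: 0.161
```

```bash
python3 o.py
```

```text
t 13.9 [585.9  40.4 157.4] ang -0.136 [ 5.000e-04  9.977e-01 -6.790e-02  3.000e-04] F [ 1.3 -3.9 -0.8] T [-0.72 -0.13  0.15] w 0.161
```

>>> {"api": "arm_command", "payload": {
  "rows": [
    {"jaw": 1,"offset": [0,0.6,0],"twist": [0,0,0]},
    {"jaw": 1,"offset": [0,0.6,0],"twist": [0,0,0.02]},
    {"jaw": 1,"offset": [0,0.6,0],"twist": [0,0,0.02]}
  ]
}}

```text
time: 14.15
tcp_pos: [585.8, 40.3, 157.4]
orientation: [-0.0, 0.997, -0.079, 0.0]
force: [0.9, -1.8, 0.1]
width: 0.166
```

```bash
python3 o.py
```

```text
t 14.15 [585.8  40.3 157.4] ang -0.157 [-0.000e+00  9.969e-01 -7.850e-02  3.000e-04] F [ 0.9 -1.8  0.1] T [-0.49 -0.24  0.09] w 0.166
```

>>> {"api": "arm_command", "payload": {
  "rows": [
    {"jaw": 1,"offset": [0,0,0],"twist": [0,0,0.02]},
    {"jaw": 1,"offset": [0,0,0],"twist": [0,0,0.02]}
  ]
}}

```text
time: 14.32
tcp_pos: [585.8, 40.3, 157.4]
orientation: [0.0, 0.996, -0.088, 0.0]
force: [1.5, -1.5, -0.2]
width: 0.168
```

```bash
python3 o.py
```

```text
t 14.32 [585.8  40.3 157.4] ang -0.177 [ 1.000e-04  9.961e-01 -8.850e-02  2.000e-04] F [ 1.5 -1.5 -0.2] T [-0.48 -0.25  0.11] w 0.168
```

>>> {"api": "arm_command", "payload": {
  "rows": [
    {"jaw": 1,"offset": [0,0,0],"twist": [0,0,0.02]},
    {"jaw": 1,"offset": [0,0,0],"twist": [0,0,0.02]},
    {"jaw": 1,"offset": [0,0,0],"twist": [0,0,0.02]}
  ]
}}

```text
time: 14.57
tcp_pos: [585.7, 40.3, 157.4]
orientation: [0.0, 0.995, -0.098, 0.0]
force: [1.6, -2.5, 0.1]
width: 0.166
```

```bash
python3 o.py
```

```text
t 14.57 [585.7  40.3 157.4] ang -0.197 [ 0.000e+00  9.952e-01 -9.820e-02  2.000e-04] F [ 1.6 -2.5  0.1] T [-0.54 -0.22  0.05] w 0.166
```

>>> {"api": "arm_command", "payload": {
  "rows": [
    {"jaw": 1,"offset": [0,0,0],"twist": [0,0,0.02]},
    {"jaw": 1,"offset": [0,0,0],"twist": [0,0,0.02]},
    {"jaw": 1,"offset": [0,0,0],"twist": [0,0,0.02]}
  ]
}}

```text
time: 14.82
tcp_pos: [585.7, 40.3, 157.3]
orientation: [0.0, 0.994, -0.108, 0.0]
force: [0.1, -2.1, -0.0]
width: 0.168
```

```bash
python3 o.py
```

```text
t 14.82 [585.7  40.3 157.3] ang -0.216 [ 1.000e-04  9.942e-01 -1.080e-01  1.000e-04] F [ 0.1 -2.1 -0. ] T [-0.6  -0.26  0.17] w 0.168
```

>>> {"api": "arm_command", "payload": {
  "rows": [
    {"jaw": 1,"offset": [0,0,0],"twist": [0,0,0.015]},
    {"jaw": 1,"offset": [0,0,0],"twist": [0,0,0.03]}
  ]
}}

```text
time: 14.98
tcp_pos: [585.7, 40.3, 157.4]
orientation: [0.0, 0.992, -0.123, 0.0]
force: [0.5, -2.9, -0.1]
width: 0.166
```

```bash
python3 o.py
```

```text
t 14.98 [585.7  40.3 157.4] ang -0.246 [ 2.000e-04  9.924e-01 -1.228e-01  2.000e-04] F [ 0.5 -2.9 -0.1] T [-0.48 -0.33  0.8 ] w 0.166
```

>>> {"api": "arm_command", "payload": {
  "rows": [
    {"jaw": 1,"offset": [0,0,0],"twist": [0,0,0]},
    {"jaw": 1,"offset": [0,0,0],"twist": [0,0,0]}
  ]
}}

```text
time: 15.15
tcp_pos: [585.7, 40.3, 157.3]
orientation: [0.0, 0.992, -0.122, 0.0]
force: [2.7, -2.3, -0.3]
width: 0.169
```

```bash
python3 o.py; python3 - <<'E'
from h import *
w=grab('wrist','w9');s=grab('scene','s9');t=grab('top','t9')
r=lambda i,x,y,ww,h,W,H:cv2.resize(i['color'][y:y+h,x:x+ww],(W,H),interpolation=2)
cv2.imwrite('pics/v9.png',np.hstack([r(w,190,100,180,220,450,550),r(s,215,165,63,100,347,550)]))
E
```

```text
t 15.15 [585.7  40.3 157.3] ang -0.246 [ 2.000e-04  9.925e-01 -1.225e-01  2.000e-04] F [ 2.7 -2.3 -0.3] T [-0.55 -0.35  0.68] w 0.169
```

View pics/v9.png

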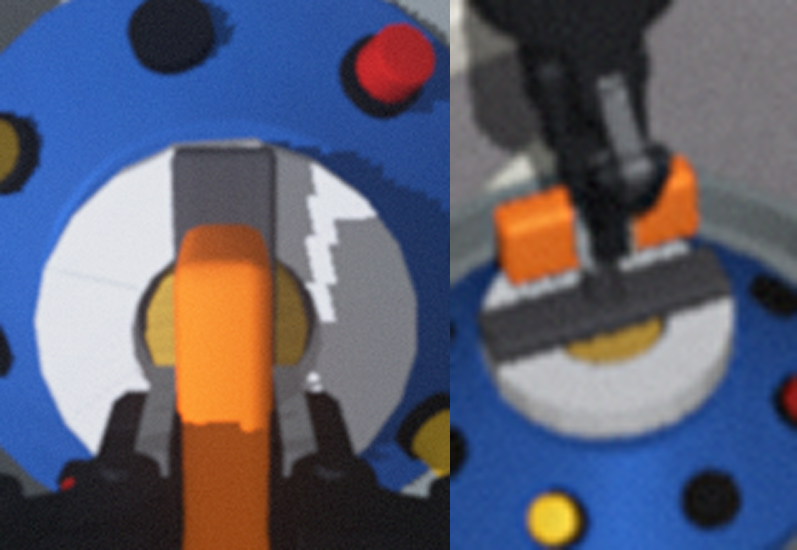

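The torque is held at 0.68 N m through a pause. While the nut was still turning it relaxed to about 0.1, so the nut is now against its stop. I'll relieve the torque slightly and lift straight out.

>>> {"api": "arm_command", "payload": {
  "rows": [
    {"jaw": 1,"offset": [0,0,0],"twist": [0,0,-0.02]},
    {"jaw": 1,"offset": [0,0,0],"twist": [0,0,-0.045]},
    {"jaw": 1,"offset": [0,0,0],"twist": [0,0,-0.045]}
  ]
}}

```text
time: 15.55
tcp_pos: [585.3, 40.7, 157.2]
orientation: [-0.001, 0.995, -0.1, -0.0]
force: [-0.2, -1.7, 0.8]
width: 0.169
```

```bash
python3 o.py
```

```text
t 15.55 [585.3  40.7 157.2] ang -0.201 [-5.000e-04  9.949e-01 -1.004e-01 -4.000e-04] F [-0.2 -1.7  0.8] T [-0.27 -0.19  0.05] w 0.169
```

>>> {"api": "arm_command", "payload": {
  "rows": [
    {"jaw": 1,"offset": [0,0,-1],"twist": [0,0,0]},
    {"jaw": 1,"offset": [0,0,-2],"twist": [0,0,0]},
    {"jaw": 1,"offset": [0,0,-3],"twist": [0,0,0]},
    {"jaw": 1,"offset": [0,0,-4],"twist": [0,0,0]}
  ]
}}

```text
time: 15.88
tcp_pos: [584.9, 40.7, 160.8]
orientation: [-0.0, 0.995, -0.101, -0.001]
force: [-0.4, -0.8, -2.5]
width: 0.166
```

```bash
python3 o.py
```

```text
t 15.88 [584.9  40.7 160.8] ang -0.202 [-2.000e-04  9.949e-01 -1.006e-01 -9.000e-04] F [-0.4 -0.8 -2.5] T [-0.06  0.01  0.06] w 0.166
```

>>> {"api": "arm_command", "payload": {
  "rows": [
    {"jaw": 1,"offset": [0,0,-4],"twist": [0,0,0]},
    {"jaw": 1,"offset": [0,0,-10],"twist": [0,0,0]},
    {"jaw": 1,"offset": [0,0,-20],"twist": [0,0,0]},
    {"jaw": 1,"offset": [0,0,-40],"twist": [0,0,0]},
    {"jaw": 1,"offset": [0,0,-60],"twist": [0,0,0]}
  ]
}}

```text
time: 16.3
tcp_pos: [585.2, 40.5, 222.3]
orientation: [-0.0, 0.995, -0.1, -0.0]
force: [0.1, 0.6, -1.9]
width: 0.17
```

```bash
python3 o.py
```

```text
t 16.3 [585.2  40.5 222.3] ang -0.201 [-0.000e+00  9.949e-01 -1.005e-01 -5.000e-04] F [ 0.1  0.6 -1.9] T [0.03 0.02 0.01] w 0.17
```

>>> {"api": "arm_command", "payload": {
  "rows": [
    {"jaw": 1,"offset": [-10,-20,0],"twist": [0,0,0]},
    {"jaw": 1,"offset": [-28,-54,0],"twist": [0,0,0]},
    {"jaw": 1,"offset": [-46,-89,0],"twist": [0,0,0]},
    {"jaw": 1,"offset": [-63,-123,0],"twist": [0,0,0]},
    {"jaw": 1,"offset": [-81,-158,0],"twist": [0,0,0]}
  ]
}}

```text
time: 16.72
tcp_pos: [537.4, 212.8, 222.6]
orientation: [-0.0, 0.995, -0.101, 0.001]
force: [1.1, -0.8, -1.9]
width: 0.169
```

>>> {"api": "arm_command", "payload": {
  "rows": [
    {"jaw": 1,"offset": [-15,-30,0],"twist": [0,0,-0.08]},
    {"jaw": 1,"offset": [-30,-57,0],"twist": [0,0,-0.16]},
    {"jaw": 1,"offset": [-40,-76,0],"twist": [0,0,-0.24]},
    {"jaw": 1,"offset": [-44,-84,0],"twist": [0,0,-0.32]},
    {"jaw": 1,"offset": [-44,-84,0],"twist": [0,0,-0.4]}
  ]
}}

```text
time: 17.13
tcp_pos: [510.6, 305.3, 222.3]
orientation: [-0.001, 0.995, 0.103, 0.0]
force: [0.4, 0.5, -2.4]
width: 0.17
```

>>> {"api": "arm_command", "payload": {
  "rows": [
    {"jaw": 1,"offset": [0,0,0],"twist": [0,0,-0.09]},
    {"jaw": 1,"offset": [0,0,0],"twist": [0,0,-0.18]},
    {"jaw": 1,"offset": [0,0,0],"twist": [0,0,-0.26]},
    {"jaw": 1,"offset": [0,0,0],"twist": [0,0,-0.303]},
    {"jaw": 1,"offset": [0,0,0],"twist": [0,0,-0.303]}
  ]
}}

```text
time: 17.55
tcp_pos: [511.5, 302.7, 222.3]
orientation: [-0.0, 0.969, 0.249, 0.001]
force: [-0.7, -0.4, -0.7]
width: 0.166
```

>>> {"api": "arm_command", "payload": {
  "rows": [
    {"jaw": 1,"offset": [0,0,0],"twist": [0,0,0]},
    {"jaw": 1,"offset": [0,0,0],"twist": [0,0,0]},
    {"jaw": 1,"offset": [0,0,0],"twist": [0,0,0]},
    {"jaw": 1,"offset": [0,0,0],"twist": [0,0,0]}
  ]
}}

```text
time: 17.88
tcp_pos: [511.5, 302.4, 221.4]
orientation: [0.0, 0.969, 0.248, 0.0]
force: [0.4, -0.1, -3.3]
width: 0.171
```

```bash
python3 o.py; python3 -c "
from h import *
w=grab('wrist','w10')
d=cv2.absdiff(w['color'],load('w6')['color']);a=load('w6')['color']
for n,i in(('w6',a),('w10',w['color'])):
    h=cv2.cvtColor(i,cv2.COLOR_BGR2HSV);m=(h[...,0]<16)&(h[...,0]>5)&(h[...,1]>180)&(h[...,2]>80);ys,xs=np.where(m);print(n,[(y,xs[ys==y].min(),xs[ys==y].max()) for y in(200,230,260,300)],ys.min(),ys.max())
"
```

```text
t 17.88 [511.5 302.4 221.4] ang 0.501 [0.     0.9688 0.248  0.    ] F [ 0.4 -0.1 -3.3] T [-0.02 -0.04  0.03] w 0.171
w6 [(200, np.int64(263), np.int64(296)), (230, np.int64(261), np.int64(298)), (260, np.int64(261), np.int64(298)), (300, np.int64(264), np.int64(296))] 190 354
w10 [(200, np.int64(263), np.int64(295)), (230, np.int64(261), np.int64(298)), (260, np.int64(261), np.int64(298)), (300, np.int64(264), np.int64(296))] 190 354
```

>>> {"api": "arm_command", "payload": {
  "rows": [
    {"jaw": 1,"offset": [0,-0.8,25],"twist": [0,0,0]},
    {"jaw": 1,"offset": [0,-0.8,60],"twist": [0,0,0]},
    {"jaw": 1,"offset": [0,-0.8,95],"twist": [0,0,0]},
    {"jaw": 1,"offset": [0,-0.8,130],"twist": [0,0,0]},
    {"jaw": 1,"offset": [0,-0.8,150],"twist": [0,0,0]}
  ]
}}

```text
time: 18.35
tcp_pos: [509.0, 302.0, 67.6]
orientation: [0.001, 0.969, 0.248, -0.003]
force: [-0.3, -0.4, -2.9]
width: 0.168
```

>>> {"api": "arm_command", "payload": {
  "rows": [
    {"jaw": 1,"offset": [0,0,0],"twist": [0,0,0]},
    {"jaw": 1,"offset": [0,0,0],"twist": [0,0,0]},
    {"jaw": 1,"offset": [0,0,0],"twist": [0,0,0]},
    {"jaw": 1,"offset": [0,0,0],"twist": [0,0,0]}
  ]
}}

```text
time: 18.68
tcp_pos: [512.6, 304.0, 73.5]
orientation: [-0.001, 0.969, 0.248, 0.002]
force: [0.3, 0.5, -1.8]
width: 0.167
```

```bash
python3 o.py
```

```text
t 18.68 [512.6 304.   73.5] ang 0.502 [-5.000e-04  9.687e-01  2.483e-01  2.200e-03] F [ 0.3  0.5 -1.8] T [ 0.07 -0.01  0.04] w 0.167
```

Settling now, then a slow descent into the slot.

>>> {"api": "arm_command", "payload": {
  "rows": [
    {"jaw": 1,"offset": [0,0,2],"twist": [0,0,0]},
    {"jaw": 1,"offset": [0,0,5],"twist": [0,0,0]},
    {"jaw": 1,"offset": [0,0,8],"twist": [0,0,0]},
    {"jaw": 1,"offset": [0,0,8],"twist": [0,0,0]},
    {"jaw": 1,"offset": [0,0,8],"twist": [0,0,0]}
  ]
}}

```text
time: 19.1
tcp_pos: [510.9, 303.0, 63.1]
orientation: [0.0, 0.969, 0.248, -0.0]
force: [-0.4, 0.3, -1.5]
width: 0.172
```

>>> {"api": "arm_command", "payload": {
  "rows": [
    {"jaw": 1,"offset": [0,0,2],"twist": [0,0,0]},
    {"jaw": 1,"offset": [0,0,4],"twist": [0,0,0]},
    {"jaw": 1,"offset": [0,0,6],"twist": [0,0,0]},
    {"jaw": 1,"offset": [0,0,8],"twist": [0,0,0]},
    {"jaw": 1,"offset": [0,0,8],"twist": [0,0,0]}
  ]
}}

```text
time: 19.52
tcp_pos: [510.7, 302.9, 54.6]
orientation: [0.0, 0.969, 0.248, -0.001]
force: [0.3, -0.1, -2.2]
width: 0.169
```

```bash
python3 o.py
```

```text
t 19.52 [510.7 302.9  54.6] ang 0.502 [ 2.000e-04  9.687e-01  2.483e-01 -5.000e-04] F [ 0.3 -0.1 -2.2] T [-0.01  0.   -0.04] w 0.169
```

>>> {"api": "arm_command", "payload": {
  "rows": [
    {"jaw": 1,"offset": [0,0,2],"twist": [0,0,0]},
    {"jaw": 1,"offset": [0,0,4],"twist": [0,0,0]},
    {"jaw": 1,"offset": [0,0,6],"twist": [0,0,0]},
    {"jaw": 1,"offset": [0,0,8],"twist": [0,0,0]},
    {"jaw": 1,"offset": [0,0,8.5],"twist": [0,0,0]}
  ]
}}

```text
time: 19.93
tcp_pos: [510.9, 303.0, 46.3]
orientation: [0.0, 0.969, 0.248, -0.0]
force: [0.2, -0.3, -3.5]
width: 0.171
```

>>> {"api": "arm_command", "payload": {
  "rows": [
    {"jaw": 1,"offset": [0,0,0.4],"twist": [0,0,0]},
    {"jaw": 1,"offset": [0,0,0.8],"twist": [0,0,0]},
    {"jaw": 1,"offset": [0,0,1],"twist": [0,0,0]},
    {"jaw": 1,"offset": [0,0,1],"twist": [0,0,0]}
  ]
}}

```text
time: 20.27
tcp_pos: [511.1, 303.1, 45.8]
orientation: [0.0, 0.969, 0.248, 0.0]
force: [-0.0, -1.1, -2.0]
width: 0.171
```

```bash
python3 o.py
```

```text
t 20.27 [511.1 303.1  45.8] ang 0.502 [0.     0.9687 0.2483 0.    ] F [-0.  -1.1 -2. ] T [-0.02 -0.02 -0.06] w 0.171
```

>>> {"api": "arm_command", "payload": {
  "rows": [
    {"jaw": 1,"offset": [0,0,0.4],"twist": [0,0,0]},
    {"jaw": 1,"offset": [0,0,0.8],"twist": [0,0,0]},
    {"jaw": 1,"offset": [0,0,0.8],"twist": [0,0,0]}
  ]
}}

```text
time: 20.52
tcp_pos: [511.1, 303.1, 45.0]
orientation: [0.0, 0.969, 0.248, 0.0]
force: [0.8, 1.1, -2.8]
width: 0.165
```

```bash
python3 o.py
```

```text
t 20.52 [511.1 303.1  45. ] ang 0.502 [0.     0.9687 0.2483 0.    ] F [ 0.8  1.1 -2.8] T [-0.   -0.02 -0.01] w 0.165
```

>>> {"api": "arm_command", "payload": {
  "rows": [
    {"jaw": 0.7,"offset": [0,0,0],"twist": [0,0,0]},
    {"jaw": 0.6,"offset": [0,0,0],"twist": [0,0,0]},
    {"jaw": 0.45,"offset": [0,0,0],"twist": [0,0,0]},
    {"jaw": 0.4,"offset": [0,0,0],"twist": [0,0,0]},
    {"jaw": 0.4,"offset": [0,0,0],"twist": [0,0,0]}
  ]
}}

```text
time: 20.93
tcp_pos: [511.3, 303.2, 45.2]
orientation: [-0.0, 0.969, 0.248, 0.0]
force: [0.4, 0.0, 0.8]
width: 0.599
```

>>> {"api": "arm_command", "payload": {
  "rows": [
    {"jaw": 0.4,"offset": [0,0,-10],"twist": [0,0,0]},
    {"jaw": 0.4,"offset": [0,0,-30],"twist": [0,0,0]},
    {"jaw": 0.4,"offset": [0,0,-65],"twist": [0,0,0]},
    {"jaw": 0.4,"offset": [0,0,-100],"twist": [0,0,0]},
    {"jaw": 0.4,"offset": [0,0,-135],"twist": [0,0,0]}
  ]
}}

```text
time: 21.35
tcp_pos: [510.8, 303.0, 182.1]
orientation: [0.0, 0.969, 0.248, 0.0]
force: [1.8, 0.7, -0.8]
width: 0.598
```

>>> {"api": "arm_command", "payload": {
  "rows": [
    {"jaw": 0.4,"offset": [0,0,-15],"twist": [0,0,0]},
    {"jaw": 0.4,"offset": [0,0,-25],"twist": [0,0,0]},
    {"jaw": 0.4,"offset": [0,0,-25],"twist": [0,0,0]},
    {"jaw": 0.4,"offset": [0,0,-25],"twist": [0,0,0]},
    {"jaw": 0.4,"offset": [0,0,-25],"twist": [0,0,0]}
  ]
}}

```text
time: 21.77
tcp_pos: [510.1, 302.6, 203.2]
orientation: [0.001, 0.969, 0.248, -0.002]
force: [-0.5, 0.1, 0.6]
width: 0.602
```

```bash
python3 o.py; python3 - <<'E'
from h import *
w=grab('wrist','w11');s=grab('scene','s11');t=grab('top','t11')
def org(i):
    h=cv2.cvtColor(i,cv2.COLOR_BGR2HSV);m=(h[...,0]<16)&(h[...,0]>6)&(h[...,1]>190)&(h[...,2]>120)
    n,l,st,c=cv2.connectedComponentsWithStats(m.astype(np.uint8));k=1+st[1:,4].argmax();return st[k],c[k].round(1)
for a,b in(('scene0',s),('top0',t)): print(a,org(load(a)['color']),org(b['color']))
S0=load('scene0')['color']; d=cv2.absdiff(cv2.GaussianBlur(S0,(5,5),0),cv2.GaussianBlur(s['color'],(5,5),0)).max(2)>40
for n,(x,y,W,H) in dict(rack=(175,105,70,75),bottle=(255,115,35,52),marker=(352,238,46,48),key=(315,282,60,75),pink=(265,325,40,60),collar=(215,200,58,42)).items(): print(n,d[y:y+H,x:x+W].mean().round(3))
r=lambda i,x,y,ww,h,W,H:cv2.resize(i[y:y+h,x:x+ww],(W,H),interpolation=2)
cv2.imwrite('pics/v11.png',np.hstack([r(s['color'],170,100,240,260,550,596),r(t['color'],240,130,65,156,248,596)]))
E
```

```text
t 21.77 [510.1 302.6 203.2] ang 0.502 [ 5.000e-04  9.687e-01  2.483e-01 -1.700e-03] F [-0.5  0.1  0.6] T [0.02 0.05 0.01] w 0.602
scene0 (array([338, 288,  20,  38, 334], dtype=int32), array([347.2, 306.8])) (array([338, 288,  20,  38, 339], dtype=int32), array([347.3, 306.8]))
top0 (array([149, 181,  17,  30,  94], dtype=int32), array([158.4, 196.3])) (array([453, 230,   9,   7,  24], dtype=int32), array([457.1, 233.6]))
rack 0.0
bottle 0.088
marker 0.221
key 0.0
pink 0.0
collar 0.0
```

```bash
python3 - <<'E'
from h import *
def holes(n):
    im=load(n);c=proj(im,[585,41,135]) ;g=cv2.cvtColor(im['color'],cv2.COLOR_BGR2GRAY).astype(float)
    th=np.arange(-.6,2.54,.05);v=[]
    for a in th:
        p=[]
        for s in(1,-1):
            q=proj(im,[585+s*36*np.cos(a),41+s*36*np.sin(a),135])+off[n[:3]];p.append(cv2.getRectSubPix(g.astype(np.float32),(3,3),tuple(map(float,q))).mean())
        v.append(sum(p))
    v=np.array(v);k=v.argsort()[:4];print(n,[(round(th[i],2),round(v[i])) for i in k],round(np.median(v)))
off={'top':np.zeros(2),'sce':np.zeros(2)}
t=load('top0');off['top']=np.array([240+187/6,130+187/6])-proj(t,[585,41,135]);s=load('scene0');off['sce']=np.array([205+231/6,190+197/6])-proj(s,[585,41,135])
for n in('top0','top0','t9'): pass
import shutil;shutil.copy('pics/t11.npz','pics/top11.npz');shutil.copy('pics/s11.npz','pics/scene11.npz')
for n in('top0','top11','scene0','scene11'): holes(n)
# marker: red cap centroid in scene/top
for a,b,box in(('scene0','scene11',(350,238,48,48)),('top0','top11',(165,258,65,24))):
    for n in(a,b):
        x,y,W,H=box;h=cv2.cvtColor(load(n)['color'][y:y+H,x:x+W],cv2.COLOR_BGR2HSV);m=((h[...,0]<8)|(h[...,0]>172))&(h[...,1]>150);ys,xs=np.where(m);print(n,'red',len(xs),xs.mean() if len(xs) else 0,ys.mean() if len(ys) else 0)
E
```

```text
top0 [(np.float64(0.55), 246), (np.float64(0.5), 250), (np.float64(0.6), 275), (np.float64(0.45), 280)] 399
top11 [(np.float64(-0.15), 264), (np.float64(-0.2), 274), (np.float64(-0.1), 282), (np.float64(-0.25), 299)] 424
scene0 [(np.float64(0.55), 315), (np.float64(0.5), 315), (np.float64(0.45), 318), (np.float64(0.6), 320)] 356
scene11 [(np.float64(-0.15), 338), (np.float64(-0.2), 338), (np.float64(-0.1), 343), (np.float64(-0.25), 346)] 374
scene0 red 105 35.542857142857144 35.904761904761905
scene11 red 109 35.330275229357795 35.669724770642205
top0 red 93 12.741935483870968 9.129032258064516
top11 red 0 0 0
```

```bash
python3 -c "
from cell import bot
print(bot.hand_in(), bot.get_obs()['time'])"
```

```text
the job is handed in; nothing more can be done
the job is handed in; nothing more can be done
```

The nut is up against its stop, the orange key is back upright in its holder, and the job is handed in. The clock stood at about 22 s of the 72 s allowed.

**Insertion:** Both prongs dropped in on the first try with no measurable contact force. They touched bottom about 12 mm down, which is the full hole depth, with about 2 N.

**Turning:** I turned the collar clockwise until the torque stayed at about 0.7 N m during a pause. While the nut was still turning it had fallen back to about 0.1. I then backed off slightly and lifted the key out freely.

**Last checks:**
- **Collar:** both cameras now put the line of holes at about −0.16 rad, against the −0.15 rad I expected at the stop.
- **Key:** in the scene image the handle sits within 0.1 pixel of where it started.
- **Rack and marker:** the rack shows no image change, and the marker's red cap is within 0.3 pixel of where it was.
- **Bottle:** part of its surroundings changed in the scene image. I took that for the arm or its shadow and did not check further, but the arm never went near it.

**What went wrong or disagreed:**
- **First grasp:** it closed on nothing above the handle and did not move the key. The fingertips stood roughly 20 to 35 mm further back than stated, so I gripped lower.
- **Final top view:** the arm hid the key and marker there, so those two checks rest on the scene camera.
- **Final picture:** I had reached the limit of 12 viewed pictures, so the closing checks are numbers from the images rather than a picture I looked at.

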